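Check a turned ball's tray at the gauge and hold it under the magnifier

TASK

Slide the walnut tray flat along the bench until its brass dot is right under the needle of the gauge and rest it there for a second, then slide it back out from under the needle, lift it by its rib and carry it to the magnifier without the loose ball leaving its pocket. Finish while still holding the tray in the gripper, level and still and clear of everything, with the ball below the middle of the lens and about 9 cm beneath it. Do not knock the gauge or the magnifier, and leave the other things on the bench where they are.

Things in the scene. Friction and masses are not known exactly. Their poses are not given: they have to be found in the camera images.
- grip (a point): Grip of the walnut inspection tray: a pale upright rib standing on the tray, 18 thick along the tray's x, 50 long along the tray's y, from 16 to 70 above the tray's underside. This point is in the middle of the rib, 48 above the underside (so 48 above the bench while the tray lies on it). Same axes as the tray: z up, +y towards the brass dot. Grasp the rib from above with the fingers closing along x; the tray balances near the rib. The tray is loose (about 300 g).
- tray: The dark walnut tray: a flat board 90 wide (x), 250 long (y), 16 thick. Origin on the underside, directly below the rib; the board runs from 142 on the -y side (pocket end) to 108 on the +y side (dot end). z is up.
- dot (a point): Centre of the brass dot, 14 across, let into the tray's top face, 83 from the rib on the tray's +y side, 25 from that end of the board.
- pocket (a point): Where the ball's centre is when it lies in the middle of its pocket: 115 from the rib on the tray's -y side, 28 above the tray's underside. The pocket is a round flat recess 35 across and only 4 deep.
- ball_center (a point): Centre of the loose yellow ball, 32 across, 20 g. It lies free in the tray's pocket with about 6 of play to each side and rolls out over the rim if the tray is tipped about 40 degrees or jerked hard.
- gauge: Fixed needle gauge stand. Origin on the bench directly below the needle. Its green foot (90 x 80, 22 high) and steel column (230 high) stand 140 from the needle on the gauge's +y side, from where a bar 140 above the bench reaches out to the needle; nothing stands on its -y side.
- needle_tip (a point): Point of the gauge's fixed vertical steel needle, pointing down, 30 above the bench, so it clears the top of a tray lying on the bench by 14. The rib (70 high) does not pass below it. Holder above the point: up to 22 across.
- magnifier: Fixed bench magnifier with a brass rim. Origin on the bench directly below the lens. Its round foot (110 across) and column (265 high) stand 155 from the lens on the magnifier's -y side; a bar at lens height joins column and rim. Nothing stands on its +y side.
- lens (a point): Centre of the lens, which lies level 220 above the bench; brass rim 86 across over all, 8 thick.
- chisel_a: Bystander, to be left where it is: wood chisel, pale handle, 250 long, 26 high
- chisel_b: Bystander, to be left where it is: narrow wood chisel, pale handle, 250 long, 26 high
- bowl: Bystander, to be left where it is: small dark turned bowl, 110 across, 50 high
- mallet: Bystander, to be left where it is: wooden mallet lying down, about 280 long, head 120 x 70 x 60 high; origin on the underside below the handle-to-head middle
- glue: Bystander, to be left where it is: yellow glue bottle, 60 across, 160 high
- offcut: Bystander, to be left where it is: pale offcut block 60 x 110 x 35 high
- turned_knob: Bystander, to be left where it is: turned wooden knob, 48 across, 52 high

How it is judged (in metres and radians):
On the way, in this order (a step that is already met when the one before it is completed fails the run):
1. the tray lies flat on the bench and still, with the needle over its brass dot (within 7 mm sideways) (horizontal distance between dot and needle_tip below 0.007 m and height (world z) of tray below 0.005 m and angle between tray's own z axis and vertical below 0.04 rad and linear speed of tray below 0.015 m/s), for 0.5 s.
2. the tray is lifted, with the ball in its pocket (height (world z) of tray above 0.04 m and distance between ball_center and pocket below 0.015 m), for 0.2 s.
At the end, for the whole second after the job is handed in: The gripper still holds the tray, lifted and touching neither bench nor magnifier, level within 0.1 rad and still; the ball lies in its pocket, within 25 mm sideways of the lens centre and 50 to 130 mm below the lens (horizontal distance between ball_center and lens below 0.025 m and height (world z) of ball_center between 0.09 and 0.17 m and distance between ball_center and pocket below 0.015 m and angle between tray's own z axis and vertical below 0.1 rad and linear speed of tray below 0.02 m/s and angular speed of tray below 0.15 rad/s and contact force between tray and the fingers above 2 N and contact force between tray and magnifier below 0.1 N and contact force between tray and table below 0.1 N); the arm keeps its last pose, push and grip.
It fails at once if the ball leaves its pocket (distance between ball_center and pocket above 0.02 m).
It fails at once if the tray is lifted while the dot end is still under the needle (height (world z) of tray above 0.012 m and horizontal distance between dot and needle_tip below 0.025 m).
It fails at once if the gauge is knocked (over 4 N) (contact force between gauge and anything else above 4 N).
It fails at once if the magnifier is knocked (over 4 N) (contact force between magnifier and anything else above 4 N).
It fails at once if a bystander is moved by more than 30 mm (distance of any of chisel_a, chisel_b, bowl, mallet, glue, offcut, turned_knob from where it was at the start of the episode above 0.03 m).
It also fails if it takes over 67 s, if anything falls off the work surface, if the arm or the gripper's body presses on something with over 40 N, if the wrist force passes 120 N, or if a joint passes its speed limit or range.

ROBOT

A 6-joint arm with a two-finger parallel gripper is mounted at the origin on the work surface. World frame = base frame: x ahead of the robot, y to its left, z up, the work surface at z = 0. Lengths are in m, angles in degrees, forces in N, time in s.
With the tool pointing down it reaches from about 0.225 to 0.875 m from the base axis. Payload 3.4 kg.
Tool frame: the origin (TCP) lies at the very end of the fingers, on their centre line; the grasp point (between the pads) lies 19 mm behind it; z points along the fingers, y is the line along which they close (so a half turn about z gives the same grasp; the last joint's range is limited). The gripper opens to 85 mm and grips with 20 to 120 N. Pads are 22 mm wide; open, the fingers measure 114 mm over their backs; the gripper's body (76 mm by 85 mm) begins 54 mm behind the grasp point. The pads swing forward as they close: fully open they stand 13 mm farther back than shut.
Start: joints at [70.302, 15.808, 86.224, -0, 77.962, -6.933], TCP at [0.127, 0.561, 0.231] pointing down, gripper open.
Joint ranges: [-165.64, 165.64], [-43.16, 119.46], [12.63, 154.43], [-67.54, 247.53], [6.08, 155.33], [-154.97, 154.97]. Speed limits (degrees/s): [147.25, 147.25, 180, 180, 180, 180].

INTERFACE

Orientations are given as [roll, pitch, yaw] about the fixed x, y, z axes, in that order (R = Rz(yaw) Ry(pitch) Rx(roll)).
In Python, from rig import manip gives the robot as it stands. The module is installed in compiled form; this text tells all that it offers. Calls block until the motion is done:
- manip.move_to(position, orientation): joint-space move of the TCP to a pose.
- manip.move_l(position, v=0.15, frame=None): straight line of the TCP; frame=None keeps the orientation; v is the mean speed in m/s.
- manip.set_joints(angles): joint-space move.
- manip.move_gripper(opening, effort=None): finger opening in m; effort is the grip in N (None keeps the last); returns when the fingers have stopped.
- manip.sleep(seconds).
- manip.ik(position, orientation): joint angles nearest the present ones, or None.
- manip.get_obs(): the state.
- manip.read_camera(name): name is "scene" or "top"; returns the picture (400x640x3 uint8, red, green, blue); there is no depth.
- manip.camera_params(name): a dict with "mtx" (3x3 intrinsics, pixels), "camera_from_world" (4x4, takes a point from world to camera coordinates). Camera axes: x right, y down, z forward; pixel columns grow to the right and rows downward; lengths in m; the calibration is good to about 2 mm. A picture is of the moment at which its call begins. camera_params takes no time and is no camera call.
A pose or a line that the arm cannot do raises manip.MotionError and nothing moves.
- manip.sign_off(): hands the job in; it is judged then, once.
Trained networks look in the newest picture that a camera, given by its name, has taken for a name from the list of things; names that differ only in an ending like _2 or _b are one class to them, and where a whole thing is asked for, a point or a joint stands for the part that bears it (a point fixed in the world has none). Each returns a list of dicts, best first, with "score" (0 to 1); they miss things now and then, are a little off and sometimes report something else, mostly with a low value. They report only what shows in the picture. A call takes as long as a camera call.
- manip.recognise(label, camera): "at" ([x, y, z] in m, in the coordinates of the camera as it stood for that picture, good to about 4 mm: the middle of the surface that is visible of it).
The state is a dict: "t": time; "joints": joint angles; "qvel": joint speeds; "effort": joint torques, N m; "tool_pos": TCP position; "orientation": TCP orientation; "force": force on the tool from outside, world axes, zero at the start; "wrist_torque": the same for the moment, N m; "finger_gap": finger opening in m; "finger_force": force on a finger pad.
Only numpy, scipy, OpenCV 4.12 (cv2) and the standard library are available. Lean on these libraries where they do the work, as an engineer would, in place of code of your own. Each camera call takes 0.05 s, during which the arm holds its last target. There are 200 camera calls.

## Working session

There is one attempt and no reset: what is moved stays moved. The work goes in short steps, each a Python script; the robot and the scene stay as the last script left them, time stands still between calls to the robot, and variables do not carry over. Pictures are saved under pics/ and viewed, at most 10 in all, crops included, and the job is handed in when it is done.

```bash
mkdir -p pics; cat > h.py <<'E'
import numpy as np, cv2
from rig import manip as m
def cam(n):
    p=m.camera_params(n); return np.array(p["mtx"]),np.array(p["camera_from_world"])
def w(n,c):
    K,T=cam(n); return (np.linalg.inv(T)@np.r_[c,1])[:3]
def px(n,P):
    K,T=cam(n); q=K@(T@np.r_[P,1])[:3]; return q[:2]/q[2]
def ray(n,uv,z):
    K,T=cam(n); Ti=np.linalg.inv(T); d=Ti[:3,:3]@np.linalg.inv(K)@np.r_[uv,1]; o=Ti[:3,3]
    return o+d*(z-o[2])/d[2]
def pic(n,f):
    im=m.read_camera(n); cv2.imwrite(f"pics/{f}.png",np.array(im)[:,:,::-1]); return im
E
python3 - <<'E'
from h import *
for c in("scene","top"):
    pic(c,c+"0"); K,T=cam(c); print(c,np.linalg.inv(T)[:3,3].round(3),np.linalg.inv(T)[:3,2].round(2))
    for l in "grip tray dot ball_center gauge needle_tip magnifier lens chisel_a bowl mallet glue offcut turned_knob".split():
        print(l,[(round(r["score"],2),w(c,r["at"]).round(3).tolist(),px(c,w(c,r["at"])).round().astype(int).tolist()) for r in m.recognise(l,c)[:3]])
E
```

```text
scene [1.688 0.378 1.008] [-0.79 -0.22 -0.58]
grip [(0.64, [0.551, -0.042, 0.016], [290, 246])]
tray [(0.58, [0.549, -0.04, 0.015], [291, 246])]
dot [(0.67, [0.547, -0.038, 0.015], [292, 246])]
ball_center [(0.55, [0.527, -0.146, 0.033], [262, 233])]
gauge [(0.82, [0.544, 0.443, 0.064], [444, 258])]
needle_tip [(0.92, [0.543, 0.438, 0.071], [443, 256])]
magnifier [(0.61, [0.538, -0.42, 0.101], [183, 207])]
lens [(0.77, [0.535, -0.415, 0.102], [185, 206]), (0.44, [0.729, -0.314, 0.034], [188, 264]), (0.35, [0.549, -0.037, 0.017], [292, 246])]
chisel_a [(0.86, [0.354, -0.209, 0.019], [263, 206]), (0.74, [0.547, -0.041, 0.017], [291, 245]), (0.66, [0.353, 0.164, 0.013], [364, 221])]
bowl [(0.79, [0.763, -0.176, 0.031], [225, 280])]
mallet [(0.97, [0.776, 0.21, 0.04], [351, 304])]
glue [(0.86, [0.747, 0.347, 0.081], [404, 296])]
offcut [(0.68, [0.329, 0.405, 0.036], [435, 222]), (0.36, [0.747, 0.347, 0.084], [404, 295]), (0.33, [0.731, -0.315, 0.035], [187, 264])]
turned_knob [(0.79, [0.73, -0.317, 0.033], [187, 264])]
top [0.339 0.048 1.302] [ 0.19  0.   -0.98]
grip [(0.77, [0.531, -0.0
[... 210 characters left out ...]
all_center []
gauge [(0.97, [0.525, 0.428, 0.028], [205, 208])]
needle_tip [(0.72, [0.525, 0.433, 0.03], [204, 208])]
magnifier [(0.9, [0.52, -0.394, 0.221], [479, 207]), (0.31, [0.709, -0.319, 0.047], [432, 159]), (0.28, [0.348, 0.163, 0.02], [283, 265])]
lens [(0.88, [0.526, -0.394, 0.22], [478, 205])]
chisel_a [(0.59, [0.345, -0.214, 0.021], [400, 269])]
bowl [(0.6, [0.523, -0.394, 0.22], [478, 207]), (0.56, [0.783, -0.178, 0.026], [389, 139])]
mallet [(0.73, [0.755, 0.207, 0.062], [274, 140])]
glue [(0.6, [0.709, 0.336, 0.103], [232, 148]), (0.51, [0.314, 0.417, 0.036], [202, 274])]
offcut [(0.95, [0.314, 0.414, 0.036], [203, 274])]
turned_knob [(0.53, [0.711, -0.32, 0.048], [433, 158])]
```

View pics/scene0.png

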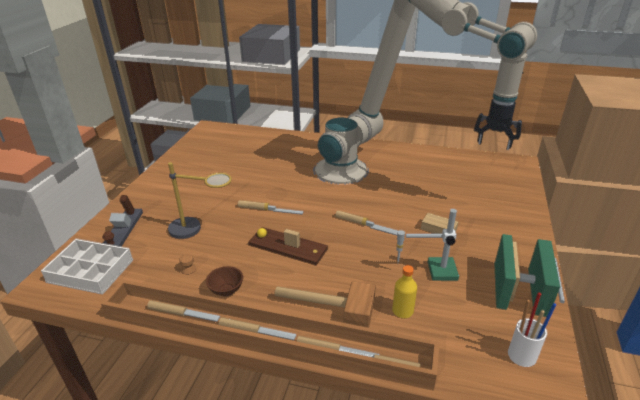

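View pics/top0.png

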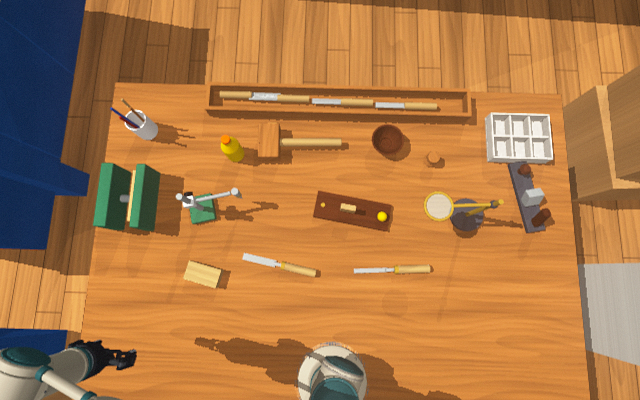

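The scene view shows the tray at (288,245), the gauge needle near (400,250) and the lens at (217,180). In the top view they are the tray at (352,211), the needle holder near (235,192) and the lens at (438,206). I need zoomed crops to measure these.

```bash
python3 - <<'E'
import cv2,numpy as np
t=cv2.imread('pics/top0.png');s=cv2.imread('pics/scene0.png')
R=lambda i,x,y,W,H,f:cv2.resize(i[y:y+H,x:x+W],None,fx=f,fy=f,interpolation=cv2.INTER_CUBIC)
# a: tray top x8 (305..405,185..222) ; scene 
a=np.vstack([R(t,305,182,100,55,8)[:300*2],]) 
b=R(s,243,222,100,20,8)
cv2.imwrite('pics/c1.png',np.vstack([R(t,305,185,100,50,8)[:300+100],]+[np.hstack([R(t,170,180,80,40,5),R(s,380,205,80,40,5)])]))
cv2.imwrite('pics/c2.png',np.vstack([R(s,240,222,100,45,8)[:360],np.hstack([R(t,420,185,80,45,5),R(s,160,160,80,45,5)])]))
E
```

```text
(no output)
```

View pics/c1.png

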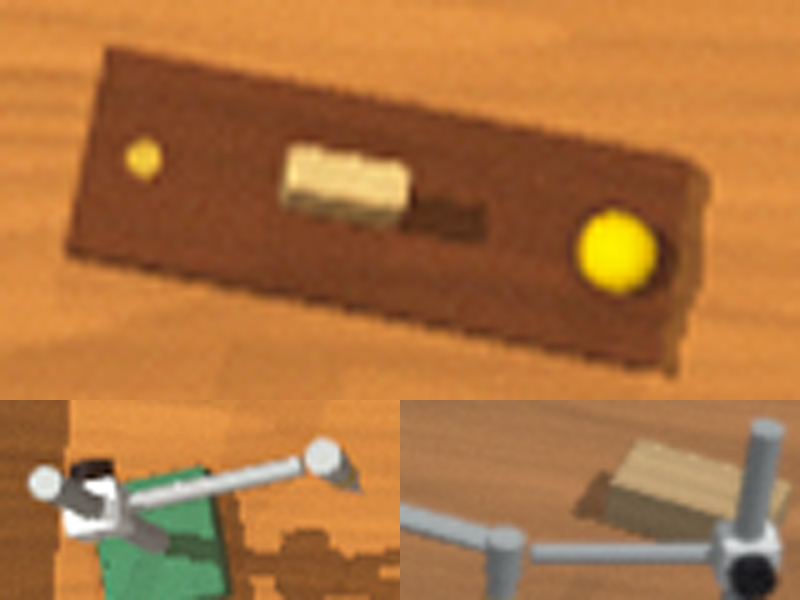

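View pics/c2.png

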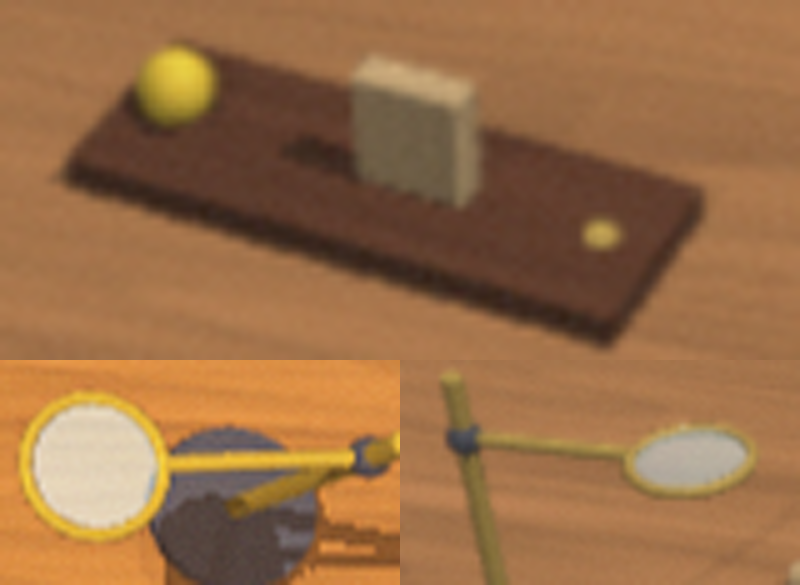

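c1 (top): the dot is at (322.5,204.2), the rib top at about (348,206), the ball at (381.6,215.7) and the needle tip at (241,197.6). c2: the lens is at (438.3,205.7) in top and (217.6,179.6) in scene; the dot in scene is at about (314.8,250.8). Next I'll triangulate these and look at the needle tip in the scene view.

```bash
python3 - <<'E'
from h import *
import scipy.optimize as so
for n,uv,z in [("dot",(322.5,204.2),.016),("ribtop",(305+348/8-.4,185+167/8-.4),.07),("ball",(381.6,215.7),.028),("tip",(241.0,197.6),.03),("lens",(438.3,205.7),.224),("gcol",(178.4,196.4),.23),("mcol",(500,203),.265)]:
    print(n,ray("top",uv,z).round(4))
print("scene: dot",ray("scene",(240+601/8-.4,222+235/8-.4),.016),"ball",ray("scene",(240+177/8-.4,222+87/8-.4),.028),"lens",ray("scene",(217.6,179.6),.224),"ribtop",ray("scene",(240+413/8-.4,222+80/8-.4),.07))
# tray corners top (z=.016)
for uv in [(107,47),(690,158),(668,375),(68,257)]: print(ray("top",(305+uv[0]/8-.4,185+uv[1]/8-.4),.016).round(4))
print("tip in scene pred",px("scene",ray("top",(241.0,197.6),.03)))
s=cv2.imread('pics/scene0.png');t=cv2.imread('pics/top0.png')
R=lambda i,x,y,W,H,f:cv2.resize(i[y:y+H,x:x+W],None,fx=f,fy=f,interpolation=cv2.INTER_CUBIC)
cv2.imwrite('pics/c3.png',np.hstack([R(s,380,225,40,50,10),R(t,215,180,40,50,10)]))
E
```

```text
dot [0.551  0.0422 0.016 ]
ribtop [ 0.5403 -0.0394  0.07  ]
ball [ 0.5162 -0.1529  0.028 ]
tip [0.5633 0.3122 0.03  ]
lens [ 0.5214 -0.2806  0.224 ]
gcol [0.5265 0.4451 0.23  ]
mcol [ 0.5265 -0.4346  0.265 ]
scene: dot [0.55288571 0.04201445 0.016     ] ball [ 0.51791179 -0.15216853  0.028     ] lens [ 0.5302639  -0.27870901  0.224     ] ribtop [ 0.54033252 -0.03892715  0.07      ]
[0.5973 0.0586 0.016 ]
[ 0.5569 -0.1857  0.016 ]
[ 0.4661 -0.176   0.016 ]
[0.5081 0.0723 0.016 ]
tip in scene pred [398.70012383 263.67275413]
```

View pics/c3.png

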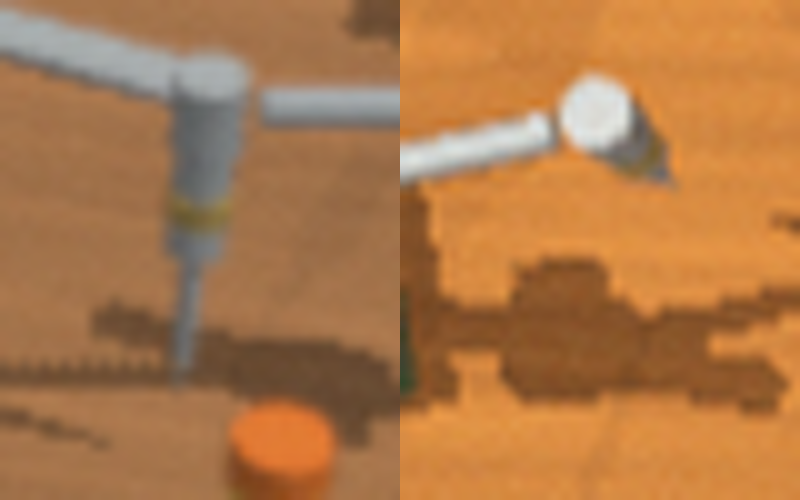

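```bash
cat >> h.py <<'E'
def tri(a,b): # top uv, scene uv
    from scipy.optimize import least_squares
    return least_squares(lambda P:np.r_[px("top",P)-a,px("scene",P)-b],[.5,0,.1])
E
python3 - <<'E'
from h import *
for n,a,b in [("tip",(242.1,198.3),(397.9,263.1)),("lens",(438.4,205.8),(217.6,179.6)),("dot",(322.5,204.2),(314.7,251))]:
    r=tri(a,b); print(n,r.x.round(4),r.fun.round(2))
print(ray("top",(242.1,198.3),.03),ray("scene",(397.9,263.1),.03),ray("scene",(217.6,179.6),.22),ray("top",(438.4,205.8),.22))
print(m.get_obs()["orientation"])
for y in(80.5,-99.5):
    for P in([.5385,-.039,.3],[.5385,-.039,.029],[.545,.23,.029],[.545,-.165,.083]): 
        q=m.ik(P,[180,0,y]); print(y,None if q is None else np.round(q,0))
E
```

```text
tip [0.5611 0.309  0.0296] [-0.16  0.02 -0.15  0.02]
lens [ 0.5222 -0.2828  0.2185] [ 0.11 -0.04  0.13  0.03]
dot [0.5514 0.0419 0.0146] [ 0.11 -0.03  0.11  0.  ]
[0.56108285 0.3084302  0.03      ] [0.56130421 0.30950147 0.03      ] [ 0.52435545 -0.28206028  0.22      ] [ 0.5218428  -0.28206301  0.22      ]
[1.79996209e+02 1.25006644e-03 1.67233805e+02]
80.5 [-12.  11.  83.   0.  86.  -2.]
80.5 [-12.  24. 107.  -0.  50.  -2.]
80.5 [ 16.  27. 100.  -0.  53.  26.]
80.5 [-24.  22.  99.  -0.  58. -14.]
-99.5 None
-99.5 None
-99.5 [  16.   27.  100.    0.   53. -154.]
-99.5 None
```

Triangulated heights agree with the given ones (tip 0.0296, lens 0.2185, dot 0.0146). Grasping the rib.

```bash
python3 - <<'E'
from h import *
m.move_l([.127,.561,.36])
m.move_to([.5382,-.0395,.33],[180,0,80.5])
m.move_gripper(.085,40)
m.move_l([.5382,-.0395,.12])
m.move_l([.5382,-.0395,.029],v=.06)
print(m.get_obs()["force"])
m.move_gripper(0,40)
o=m.get_obs(); print(o["t"],o["tool_pos"],o["force"],o["wrist_torque"],o["finger_gap"],o["finger_force"])
pic("top","top1");pic("scene","scene1")
s=cv2.imread('pics/scene1.png');t=cv2.imread('pics/top1.png')
R=lambda i,x,y,W,H,f:cv2.resize(i[y:y+H,x:x+W],None,fx=f,fy=f,interpolation=cv2.INTER_CUBIC)
cv2.imwrite('pics/c4.png',np.vstack([R(s,240,200,100,70,4),R(t,300,170,100,70,4)]))
E
```

```text
[-0.40240422 -0.01911     0.12364166]
9.1333 [ 0.5379555  -0.03943842  0.02908524] [-0.81537631 -0.45527914  1.51979727] [0.04729674 0.14473106 0.00882954] 0.017295337356867342 40.30019223690033
```

View pics/c4.png

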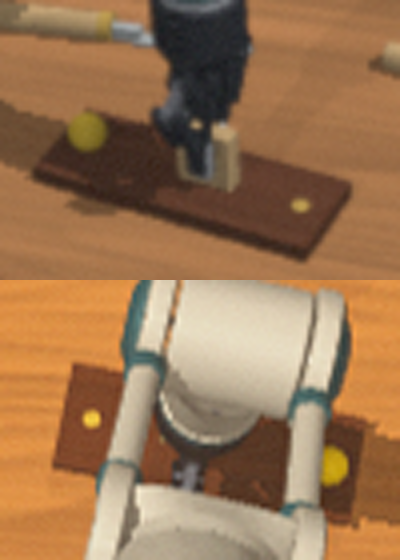

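The grasp is good: the rib is between the fingers, the ball is in its pocket and the dot hasn't moved. Sliding to the needle.

```bash
python3 - <<'E'
from h import *
m.move_l([.5477,.2275,.029],v=.06)
m.sleep(.3)
o=m.get_obs(); print(o["t"],o["tool_pos"],o["force"],o["wrist_torque"],o["finger_gap"],o["finger_force"])
pic("top","top2");pic("scene","scene2")
s=cv2.imread('pics/scene2.png');t=cv2.imread('pics/top2.png')
R=lambda i,x,y,W,H,f:cv2.resize(i[y:y+H,x:x+W],None,fx=f,fy=f,interpolation=cv2.INTER_CUBIC)
cv2.imwrite('pics/c5.png',np.hstack([R(s,365,225,50,50,8),R(t,215,175,50,50,8)]))
print(px("top",[.5611,.309,.016]),px("scene",[.5611,.309,.016]))
E
```

```text
14.1333 [0.5468299  0.22763823 0.02910831] [-0.0105184  -5.30329637  4.99964892] [-0.72766399 -0.22416944 -0.050126  ] 0.017763825598914762 40.73449909687042
[242.74045188 199.03514142] [397.37078774 266.45416104]
```

View pics/c5.png

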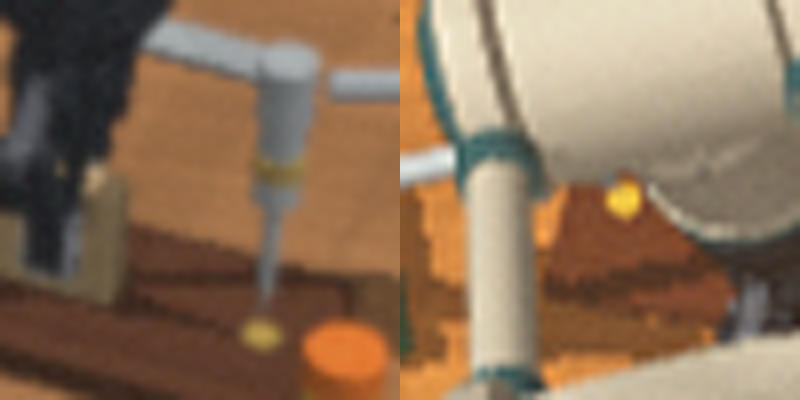

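The dot is within about 1 mm of directly below the needle in both views (top (242.6,199.4), scene (397.2,266.3)). Now rest it, slide back, lift and approach the magnifier.

```bash
python3 - <<'E'
from h import *
m.sleep(1.2)
def st():
    o=m.get_obs(); print(round(o["t"],2),o["tool_pos"].round(4) if hasattr(o["tool_pos"],'round') else o["tool_pos"],np.round(o["force"],2),np.round(o["wrist_torque"],2),round(o["finger_gap"],4),round(o["finger_force"],1))
m.move_l([.538,-.02,.029],v=.07); st()
m.move_gripper(0,80); st()
m.move_l([.538,-.02,.05],v=.03); st()
m.move_l([.538,-.02,.131],v=.05); m.sleep(.3); st()
m.move_l([.541,-.11,.131],v=.05); st()
pic("top","top3");pic("scene","scene3")
s=cv2.imread('pics/scene3.png');t=cv2.imread('pics/top3.png')
R=lambda i,x,y,W,H,f:cv2.resize(i[y:y+H,x:x+W],None,fx=f,fy=f,interpolation=cv2.INTER_CUBIC)
cv2.imwrite('pics/c6.png',np.hstack([R(s,150,100,160,150,2.5),R(t,300,120,160,150,2.5)]))
E
```

```text
19.12 [ 0.5379 -0.0185  0.0291] [0.52 5.58 4.82] [0.53 0.   0.01] 0.0176 40.8
19.34 [ 0.538  -0.0187  0.0291] [0.1  5.68 6.07] [ 0.62 -0.06 -0.03] 0.0174 78.7
20.19 [ 0.5378 -0.02    0.0499] [-0.39  1.35 -4.17] [ 0.11 -0.07 -0.03] 0.0174 78.0
22.26 [ 0.538  -0.02    0.1309] [ 0.09  1.32 -4.02] [ 0.06 -0.02  0.  ] 0.0174 78.0
24.21 [ 0.541  -0.1097  0.131 ] [ 0.46 -0.33 -3.7 ] [ 0.07 -0.02 -0.03] 0.0174 78.0
```

View pics/c6.png

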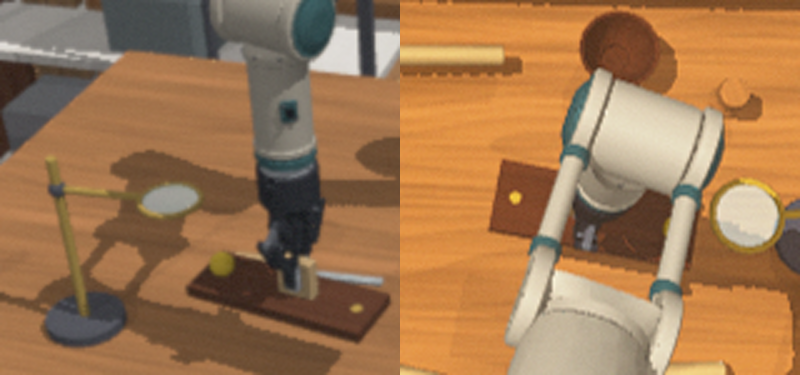

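The tray is lifted and level with the ball in its pocket, and the wrist housing is well above lens height. Final approach.

```bash
python3 - <<'E'
from h import *
print("ball now",ray("scene",(238.4,205.2),.13))
m.move_l([.5415,-.1688,.131],v=.035); m.sleep(.8)
o=m.get_obs(); print(o["t"],o["tool_pos"],o["force"],o["finger_gap"],o["finger_force"])
pic("top","top4");pic("scene","scene4")
s=cv2.imread('pics/scene4.png');t=cv2.imread('pics/top4.png')
R=lambda i,x,y,W,H,f:cv2.resize(i[y:y+H,x:x+W],None,fx=f,fy=f,interpolation=cv2.INTER_CUBIC)
cv2.imwrite('pics/c7.png',np.hstack([R(s,190,160,100,100,4),R(t,380,150,100,100,4)]))
print("lens below pred px",px("scene",[.523,-.282,.13]))
E
```

```text
ball now [ 0.52214396 -0.22258436  0.13      ]
26.9417 [ 0.54152009 -0.16881874  0.13101451] [ 0.56165288 -0.5863952  -3.82713806] 0.017275370147612906 77.98611402511597
lens below pred px [221.51005382 202.83931804]
```

View pics/c7.png

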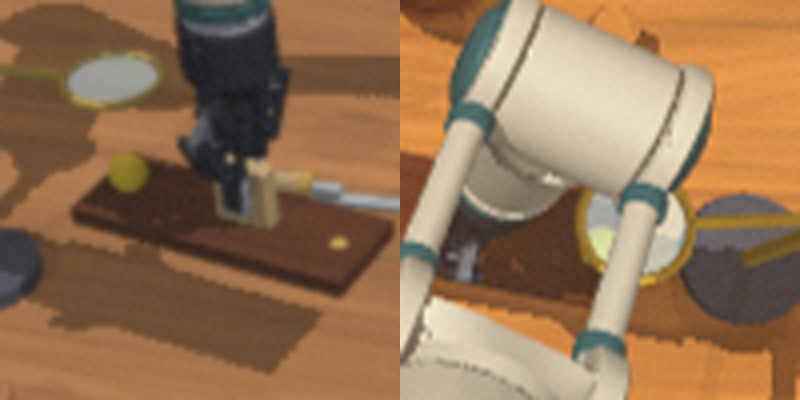

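The ball is at scene px (221.9,202.9), against (221.5,202.8) predicted for directly below the lens. The tray is clear and still, so I'm handing in.

```bash
python3 -c "
from h import *
print(m.sign_off())"
```

```text
the job is handed in; nothing more can be done
None
```

I handed the job in at about 27 s with the gripper still holding the tray, the ball in its pocket and about 9 cm below the middle of the lens; the dot had rested about 1 mm from the needle, and sign-off returned no verdict.

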